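# Pencil a guide line round a soup plate on the decorating wheel

### The job

Swing the pencil arm in until its pencil tip stands over the flat rim of the plate on the decorating wheel. Leaving the arm there, turn the wheel steadily by its posts (no flicking), anticlockwise seen from above, until its index tab has passed the fixed pointer once and comes round, a full turn later, to stop in line with the pointer. Then swing the arm back out, well clear of the wheel, let go, and leave the mug, vase and bottle alone.

Things in the scene. Friction and masses are not known exactly. Their poses are not given: they have to be found in the camera images.
- stand: Fixed steel decorating stand; origin on the table under the wheel's axis, z up. Its +y axis points to the arm's column (24 mm thick, 262 mm from the wheel axis, arm hub top 156 mm above the table); its -y axis points to the fixed pointer; the parked arm lies on its -x side. Its yaw varies.
- wheel (a joint): Angle (rad) of the wheel about its vertical axis; grows anticlockwise seen from above and keeps counting past a full turn. 0 = index tab in line with the pointer; it starts between -0.9 and -0.3 (tab short of the pointer); 6.283 = in line again after passing once. It stays where it is left (friction torque 0.12 N m, 1.3 N at a post).
- pencil_arm (a joint): Swing angle (rad) of the pencil arm. 0 = it points straight at the wheel's axis, pencil over the middle of the plate's rim (over the rim within 0.15 rad either way). Grows clockwise seen from above as the arm swings out to the stand's -x side (stops at -0.4 and 1.75). Starts parked at 0.9 to 1.5. Stays where it is left (friction 0.12 N m, 1.1 N at the knob).
- wheel_axis (a point): Centre of the top face of the wheel, an aluminium disc 220 mm in diameter, top 50 mm above the table. A white soup plate is clamped on it (turns with it): its flat rim lies between 57 and 82 mm from the axis, top 83 mm above the table.
- post0 (a point): Centre of the top of one of three upright round rubber-sleeved holding posts on the wheel, each 18 mm in diameter, 92 mm from the wheel's axis, 85 mm tall, top 135 mm above the table, to be gripped from above. At wheel angle 0 it is at 195 degrees in the stand's frame (anticlockwise from its x axis).
- post1 (a point): Top of the second post, like post0, 120 degrees further anticlockwise.
- post2 (a point): Top of the third post, like post0, 240 degrees further anticlockwise.
- tab (a point): Outer end of the index tab, a 10 mm wide metal tongue sticking out of the wheel's edge, at disc-top height, 131 mm from the axis. It turns with the wheel.
- pointer (a point): Inner end of the fixed pointer, a small square steel upright with a finger, beside the wheel on the side away from the column, 134 mm from the axis, 56 mm above the table.
- pivot (a point): Point on the arm's vertical swing axis, 150 mm above the table, 262 mm from the wheel's axis. The arm is a steel bar 16 mm wide, 200 mm long, underside 139 mm and top 151 mm above the table: over the wheel, the posts pass beneath it, but a gripper holding a post cannot.
- knob (a point): Centre of the top of the arm's upright round wooden knob, 20 mm in diameter, 41 mm tall above the bar, top 192 mm above the table, 105 mm from the arm's pivot axis. To be gripped from above.
- pencil_tip (a point): Lower tip of the upright pencil at the end of the arm, 190 mm from the pivot axis, 85 mm above the table (just over the plate's rim). The pencil is 8 mm thick and reaches up to 153 mm.
- mug: Bystander: white mug, 80 mm wide, 95 mm high, origin under its centre.
- vase: Bystander: unglazed vase, 90 mm wide, 125 mm high, origin under its centre.
- bottle: Bystander: small bottle, 48 mm wide, 95 mm high, origin under its centre.

How it is judged:
By the outcome, as a careful person would: the job done as asked, in the order asked, and still so for the second after the job is handed in, with the robot touching nothing.
It also fails if it takes over 72 s, if anything falls off the work surface, if the arm or the gripper's body presses on something with over 40 N, if the wrist force passes 120 N, or if a joint passes its speed limit or range.

### The arm

A 7-joint arm with a two-finger parallel gripper is mounted at the origin on the work surface. World frame = base frame: x ahead of the robot, y to its left, z up, the work surface at z = 0. Lengths are in m, angles in rad, forces in N, time in s.
With the tool pointing down it reaches from about 0.4 to 0.85 m from the base axis. Payload 6.9 kg.
Tool frame: the origin (TCP) lies midway between the tips of the shut fingers; the grasp point (between the pads) lies 19 mm behind it (arm.grip_point_offset is the distance from the TCP to the grasp point, in m); z points along the fingers, y is the line along which they close (so a half turn about z gives the same grasp; the last joint's range is limited). The gripper opens to 85 mm and grips with 20 to 120 N. Pads are 22 mm wide; open, the fingers measure 114 mm over their backs; the gripper's body (76 mm by 85 mm) begins 54 mm behind the grasp point. The pads swing forward as they close: fully open they stand 13 mm farther back than shut.
Start: joints at [1.419, 0.507, -0.238, 1.5, 0.126, 1.149, -0.155], TCP at [0.159, -0.605, 0.231] pointing down, gripper open.
Joint ranges: [-3.08, 3.08], [-0.24, 2.05], [-1.43, 1.35], [0, 2.5], [-1.52, 4.66], [0.17, 1.96], [-2.89, 2.89]. Speed limits (rad/s): [2.39, 2.39, 3.14, 3.14, 3.14, 3.14, 3.14].

### API

Orientations are given as a unit quaternion [w, x, y, z].
In Python, from plant import arm gives the robot as it stands. Calls block until the motion is done:
- arm.movep(position, orientation): joint-space move of the TCP to a pose.
- arm.move_linear(position, ori=None, velocity=0.15, until_force=None): straight line of the TCP; ori=None keeps the orientation; velocity is the mean speed in m/s. With until_force (N) it stops when the force on the tool has changed by that much, and returns True; else False.
- arm.movej(angles): joint-space move.
- arm.set_gripper(opening): opening from 0.0 (shut) to 1.0 (fully open); the grip force is fixed at half the most; returns when the fingers have stopped.
- arm.dwell(seconds).
- arm.inverse_kinematics(position, orientation): joint angles nearest the present ones, or None.
- arm.grab_frame(name): name is "side" or "top"; returns a dict with "img" (400x640x3 uint8, blue, green, red), "fov_y" (degrees; the focal length in pixels is half the picture's height over the tangent of half this angle, whatever the lens; pixels are square), "cx", "cy" (the principal point, pixels), "k1" (the pictures are not rectified: a ray, as slopes to the right and down, at radius r is drawn at 1 + k1 r^2 times it, then the intrinsics apply), "camera_from_world" (4x4, takes a point from world to camera coordinates). Camera axes: x right, y down, z forward; pixel columns grow to the right and rows downward; lengths in m; the calibration is good to about 2 mm. A picture is of the moment at which its call begins. There is no depth.
A pose or a line that the arm cannot do raises arm.Unreachable and nothing moves.
- arm.close_job(): hands the job in; it is judged then, once.
Trained networks look in the newest picture that a camera, given by its name, has taken for a name from the list of things; names that differ only in an ending like _2 or _b are one class to them, and where a whole thing is asked for, a point or a joint stands for the part that bears it (a point fixed in the world has none). Each returns a list of dicts, best first, with "confidence" (0 to 1); they miss things now and then, are a little off and sometimes report something else, mostly with a low value. They report only what shows in the picture. A call takes as long as a camera call.
- arm.look_for(camera, label): "centre" ([row, column] as shares, 0 to 1, of the picture: columns of its width, rows of its height, amid what is visible of it).
- arm.trace(camera, label): "region" (400x640 bool, what is visible of it) and "centre" ([row, column] as shares, 0 to 1, of the picture: columns of its width, rows of its height, amid what is visible of it).
- arm.place_of(camera, label): "centre" ([row, column] as shares, 0 to 1, of the picture: columns of its width, rows of its height: a listed point, or the origin of a listed thing).
Readings, each from a call of its own:
- arm.read_time_s(): time.
- arm.read_joint_positions(): joint angles.
- arm.read_joint_vel(): joint speeds.
- arm.read_joint_torque(): joint torques, N m.
- arm.read_ee_pos(): TCP position.
- arm.read_tool_rot(): TCP orientation.
- arm.read_contact_force(): force on the tool from outside, world axes, zero at the start.
- arm.read_torque(): the same for the moment, N m.
- arm.read_grip_width(): opening from 0.0 (shut) to 1.0 (fully open).
- arm.read_gripper_force(): force on a finger pad.
Only numpy, scipy, OpenCV 4.12 (cv2) and the standard library are available. Lean on these libraries where they do the work, as an engineer would, in place of code of your own. Each camera call takes 0.05 s, during which the arm holds its last target. There are 200 camera calls.

## Working session

There is one attempt and no reset: what is moved stays moved. The work goes in short steps, each a Python script; the robot and the scene stay as the last script left them, time stands still between calls to the robot, and variables do not carry over. Pictures are saved under pics/ and viewed, at most 10 in all, crops included, and the job is handed in when it is done.

```bash
ls; mkdir -p pics; cat > h.py <<'E'
import numpy as np, cv2
from plant import arm
H,W=400,640
def cam(f):
    T=np.array(f["camera_from_world"]); fl=H/2/np.tan(np.radians(f["fov_y"])/2); return T,fl
def ray(f,c):
    "centre shares -> origin, world direction"
    T,fl=cam(f); d=np.array([(c[1]*W-f["cx"])/fl,(c[0]*H-f["cy"])/fl]); u=d.copy()
    for _ in range(30): u=d/(1+f["k1"]*(u@u))
    R=T[:3,:3]; return -R.T@T[:3,3], R.T@np.array([u[0],u[1],1])
def atz(f,c,z):
    o,d=ray(f,c); return (o+d*(z-o[2])/d[2])[:2]
def proj(f,p):
    T,fl=cam(f); q=T[:3,:3]@np.array(p)+T[:3,3]; u=q[:2]/q[2]; u=u*(1+f["k1"]*(u@u)); return u*fl+[f["cx"],f["cy"]]
E
python3 - <<'E'
from h import *
np.set_printoptions(precision=3,suppress=True)
Z=dict(stand=0,wheel_axis=.05,post0=.135,post1=.135,post2=.135,tab=.05,pointer=.056,pivot=.15,knob=.192,pencil_tip=.085,mug=0,vase=0,bottle=0)
for c in("top","side"):
    f=arm.grab_frame(c); cv2.imwrite(f"pics/{c}0.png",f["img"])
    print(c,ray(f,[.5,.5]))
    for n,z in Z.items():
        for r in arm.place_of(c,n)[:2]: print(n,round(r["confidence"],2),atz(f,r["centre"],z), np.array(r["centre"])*[H,W])
print(arm.read_time_s(),arm.read_tool_rot(),arm.read_ee_pos(),arm.grip_point_offset)
E
```

```text
pics
top (array([ 0.424, -0.065,  1.001]), array([ 0.155,  0.001, -0.988]))
stand 0.75 [ 0.6  -0.08] [193.12  326.016]
wheel_axis 0.59 [ 0.596 -0.084] [191.32  327.872]
wheel_axis 0.32 [ 0.656 -0.432] [171.    459.712]
post0 0.97 [ 0.683 -0.045] [149.08  312.832]
post0 0.88 [ 0.525 -0.022] [214.2   301.824]
post1 0.97 [ 0.683 -0.045] [149.08  312.832]
post1 0.88 [ 0.525 -0.022] [214.2   301.824]
post2 0.97 [ 0.683 -0.045] [149.08  312.832]
post2 0.88 [ 0.525 -0.022] [214.2   301.824]
tab 0.97 [ 0.494 -0.164] [230.8   358.528]
pointer 0.57 [ 0.601 -0.216] [189.92  378.688]
pivot 0.82 [0.605 0.183] [178.    214.784]
knob 0.94 [0.512 0.175] [215.8   210.368]
knob 0.41 [ 0.571 -0.191] [191.68  377.408]
pencil_tip 0.89 [0.419 0.173] [258.68  221.888]
mug 0.97 [ 0.433 -0.407] [256.2   446.784]
mug 0.28 [ 0.722 -0.04 ] [149.68  312.128]
vase 0.66 [ 0.673 -0.454] [169.4  460.48]
vase 0.16 [0.638 0.228] [177.8   214.208]
bottle 0.96 [ 0.554 -0.408] [211.6   445.632]
side (array([0.163, 0.457, 0.966]), array([ 0.377, -0.501, -0.779]))
stand 0.71 [ 0.613 -0.081] [220.4  307.52]
stand 0.29 [ 0.574 -0.1  ] [222.8   322.368]
wheel_axis 0.64 [ 0.599 -0.084] [211.6  311.68]
post0 0.85 [ 0.686 -0.032] [189.    273.216]
post0 0.77 [ 0.526 -0.023] [220.8   319.616]
post1 0.85 [ 0.686 -0.032] [189.    273.216]
post1 0.77 [ 0.526 -0.023] [220.8   319.616]
post2 0.85 [ 0.686 -0.032] [189.    273.216]
post2 0.77 [ 0.526 -0.023] [220.8   319.616]
tab 0.78 [ 0.5   -0.164] [210.68  357.184]
pointer 0.8 [ 0.604 -0.205] [183.48  335.488]
pivot 0.66 [0.607 0.19 ] [260.32  234.496]
knob 0.66 [0.5   0.182] [274.    270.592]
pencil_tip 0.95 [0.426 0.18 ] [314.52  300.288]
mug 0.68 [ 0.43  -0.394] [184.08 416.  ]
vase 0.74 [ 0.659 -0.43 ] [146.8   360.768]
bottle 0.56 [ 0.569 -0.401] [163.4   378.816]
bottle 0.5 [ 0.764 -0.126] [187.4  278.08]
1.4 [-0.     0.992  0.128  0.   ] [ 0.159 -0.604  0.231] 0.0187
```

View pics/top0.png

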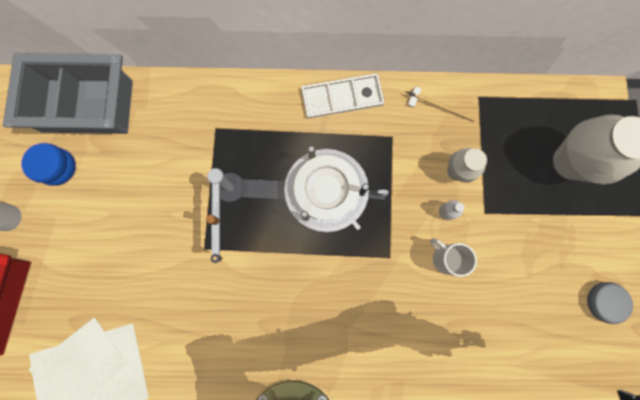

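View pics/side0.png

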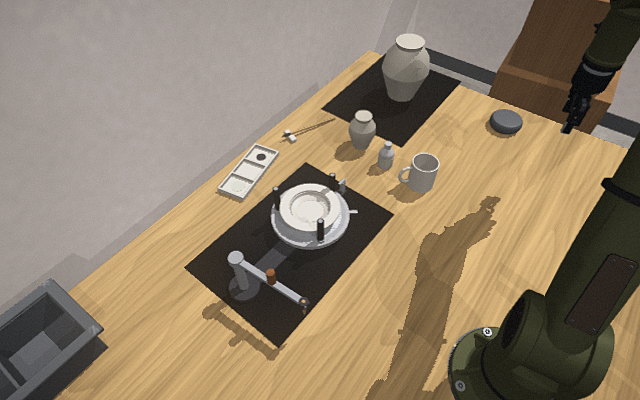

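The top view shows the pivot at (215,176), the knob at (211,219) and the pencil at (215,258). The wheel is at (327,190), its posts at (312,153), (305,215) and (364,188), the tab end at (357,226) and the pointer at (382,193). The network's results agree with these, so I'll fit the stand pose and both joints from both cameras.

```bash
cat >> h.py <<'E'
from scipy.optimize import least_squares
def model(p):
    x,y,yaw,th,ph=p; c,s=np.cos(yaw),np.sin(yaw)
    P=lambda a,b,z:np.array([x+c*a-s*b,y+s*a+c*b,z])
    pol=lambda r,a,z:P(r*np.cos(a),r*np.sin(a),z)
    sw=lambda r,z:P(-r*np.sin(ph),.262-r*np.cos(ph),z)
    m=dict(stand=P(0,0,0),wheel_axis=P(0,0,.05),tab=pol(.131,th-np.pi/2,.05),pointer=pol(.134,-np.pi/2,.056),
      pivot=P(0,.262,.15),knob=sw(.105,.192),pencil_tip=sw(.19,.085))
    for k in range(3): m[f"post{k}"]=pol(.092,np.radians(195+120*k)+th,.135)
    return m
def measure(p0,tag=None,names=("stand","wheel_axis","tab","pointer","pivot","knob","pencil_tip","post0"),fix=0):
    "fit [x,y,yaw,wheel,arm]; fix=3 keeps the stand pose"
    obs=[];p0=np.array(p0,float)
    for c in("top","side"):
        f=arm.grab_frame(c)
        if tag: cv2.imwrite(f"pics/{c}{tag}.png",f["img"])
        for n in names:
            for r in arm.place_of(c,n)[:3 if n=="post0" else 1]:
                if r["confidence"]<.4: continue
                px=np.array(r["centre"])[::-1]*[W,H]; nn=n
                if n=="post0":
                    m=model(p0); nn=min(("post0","post1","post2"),key=lambda k:np.hypot(*(proj(f,m[k])-px)))
                obs.append((f,c,nn,px))
    full=lambda q:np.r_[p0[:fix],q]
    res=lambda q:np.ravel([proj(f,model(full(q))[n])-px for f,c,n,px in obs])
    s=least_squares(res,p0[fix:],loss="soft_l1",f_scale=1.0)
    r=res(s.x).reshape(-1,2); print(" ".join(f"{o[1][0]}.{o[2]}:{e[0]:.1f},{e[1]:.1f}" for o,e in zip(obs,r)))
    return full(s.x)
def quat(xa): return [0,np.cos(xa/2),np.sin(xa/2),0]   # tool down, tool x at world angle xa
E
python3 - <<'E'
from h import *
np.set_printoptions(precision=4,suppress=True)
p=measure([.6,-.08,0,-.85,1.4]); np.save("p.npy",p); print(p,arm.read_time_s())
m=model(p); print(m["knob"],m["post0"],m["pivot"])
k=m["knob"]; b=np.arctan2(*(k-m["pivot"])[1::-1])
for xa in (b,b+np.pi):
  for z in(.25,.157): print(xa,arm.inverse_kinematics([k[0],k[1],z],quat(xa)))
c=p[:2]
for off in(0,np.pi):
  for a in np.radians([144,210,281,315]):
    t=a+p[2]; print(np.degrees(a),arm.inverse_kinematics([*(c+.092*np.array([np.cos(t),np.sin(t)])),.1],quat(t+off)))
E
```

```text
t.stand:-1.8,0.0 t.wheel_axis:0.1,2.1 t.tab:0.2,-3.0 t.pointer:2.5,0.2 t.pivot:0.4,-2.4 t.knob:0.0,0.6 t.pencil_tip:-0.4,-0.5 t.post1:1.1,1.2 t.post2:-0.2,-1.0 t.post0:-1.0,-2.4 s.stand:1.9,0.6 s.wheel_axis:-0.1,-1.5 s.tab:1.8,-0.5 s.pointer:0.8,1.8 s.pivot:-0.5,-2.6 s.knob:2.1,1.3 s.pencil_tip:3.2,0.3 s.post1:-1.8,-0.7 s.post2:-1.7,1.5 s.post0:-1.8,1.5
[ 0.6033 -0.0788 -0.0172 -0.8609  1.4915] 2.3
[0.503  0.1767 0.192 ] [ 0.5282 -0.0256  0.135 ] [0.6078 0.1832 0.15  ]
-3.079498234952879 [ 0.3642  0.5688 -1.2245  1.7049  0.5587  1.2725  0.6493]
-3.079498234952879 [ 0.3828  0.7854 -1.3728  1.842   0.8222  1.2414  0.3862]
0.06209441863691412 [ 0.2732  0.4847 -1.0137  1.7058  0.4384  1.1991 -2.3615]
0.06209441863691412 [ 0.1329  0.5287 -0.7874  1.8446  0.4526  0.9567 -2.3632]
144.0 [ 0.5616  0.6418 -0.8918  1.9174  0.64    0.8948  0.2693]
210.00000000000003 [ 0.8902  0.8038 -1.2261  1.8982  0.8638  1.1001  1.386 ]
281.0 [ 0.1747  0.6509  0.0911  1.6213 -0.0721  0.8727 -2.6731]
315.0 [ 0.2148  0.7036 -0.0658  1.4976  0.0527  0.9421 -2.2398]
144.0 [ 0.1745  0.5155 -0.2615  1.9221  0.1927  0.7279 -2.4152]
210.00000000000003 [ 0.4807  0.5434 -0.4434  1.9029  0.3257  0.7661 -1.2085]
281.0 [ 0.6348  0.7348 -0.7163  1.6146  0.5493  1.0031 -0.0819]
315.0 [ 0.6165  0.8285 -0.8478  1.4914  0.6596  1.1236  0.4075]
```

```bash
cat >> h.py <<'E'
def arc(centre,r,a0,a1,z,off,v,step=.3):
    "tool along an arc (world angles), tool x along the radius (+off); returns peak horizontal force"
    pk=0
    for a in np.linspace(a0,a1,int(np.ceil(abs(a1-a0)/step))+1)[1:]:
        arm.move_linear([centre[0]+r*np.cos(a),centre[1]+r*np.sin(a),z],quat(a+off),velocity=v)
        pk=max(pk,np.linalg.norm(arm.read_contact_force()))
    return pk
E
cat > a.py <<'E'
from h import *
p=np.load("p.npy"); m=model(p); k,pv=m["knob"],m["pivot"]
b=np.arctan2(k[1]-pv[1],k[0]-pv[0])%(2*np.pi)
arm.movep([k[0],k[1],.26],quat(b)); arm.set_gripper(.75)
print(arm.read_time_s(),arm.read_joint_positions()[6])
print(arm.move_linear([k[0],k[1],.159],velocity=.12,until_force=15))
arm.set_gripper(0); w=arm.read_grip_width(); print("w",w,arm.read_contact_force(),arm.read_ee_pos())
arm.set_gripper(w+.03); print(arm.read_grip_width(),arm.read_contact_force())
if .15<w<.35:
    a1=-np.pi/2+p[2]+2*np.pi
    print("pk",arc(pv,.105,b,a1,.159,0,.1), arm.read_contact_force())
    arm.set_gripper(0); print(arm.read_contact_force(),arm.read_joint_positions()[6],arm.read_time_s())
    p2=measure([*p[:4],0],"1"); print(p2,arm.read_time_s())
E
python3 a.py
```

```text
5.65 0.6637788259997529
False
w 0.21736922600954228 [-0.73300733  0.07729969  5.94086066] [0.50315436 0.17692936 0.15960178]
0.24852077265418085 [-0.01005436 -0.32371655 -0.68829262]
pk 2.572683969918855 [ 0.95392253  0.00533081 -0.82978243]
[1.26069195 1.00219471 0.25947886] 2.132094582530626 9.8417
t.pointer:-0.1,0.8 t.pivot:0.1,0.3 t.post0:-0.9,0.8 s.stand:-1.3,1.3 s.wheel_axis:-2.8,-1.5 s.tab:-1.0,0.3 s.pointer:0.2,-0.6 s.knob:0.6,-1.8 s.pencil_tip:-0.6,1.3 s.post2:1.5,-1.8 s.post1:-0.5,-0.4 s.post0:1.0,-0.4
[ 0.60126186 -0.08032262 -0.0153692  -0.87489461 -0.00998874] 10.7417
```

```bash
cat > b.py <<'E'
from h import *
np.set_printoptions(precision=4,suppress=True)
p0=np.load("p.npy"); p=np.array([.6023,-.0796,-.0163,-.868,0])
arm.set_gripper(.75); e=arm.read_ee_pos(); arm.move_linear([e[0],e[1],.26],velocity=.2)
q=model(p)["post0"]; off=np.pi
a=p[2]+np.radians(195)+p[3]
arm.movep([q[0]-.05,q[1],.26],quat(a+off))
print(arm.read_joint_positions()[6],arm.read_time_s())
p2=measure(p,"2"); print(p2,arm.read_time_s())
E
python3 b.py
```

```text
-1.65727318801774 15.1667
t.stand:0.7,0.3 t.wheel_axis:-0.8,-1.4 t.tab:1.5,-3.9 t.pointer:-0.2,-0.3 t.pivot:-0.3,0.3 t.post2:0.6,-0.3 t.post1:0.8,5.2 s.stand:1.0,-0.5 s.wheel_axis:-2.7,-1.1 s.tab:0.6,0.2 s.pointer:2.3,0.4 s.knob:-1.0,0.8 s.pencil_tip:-0.4,1.3 s.post2:-1.5,2.4 s.post1:0.9,2.3 s.post0:-0.1,-0.8
[ 0.6012 -0.0785 -0.0187 -0.8956  0.0027] 16.0667
```

View pics/side2.png

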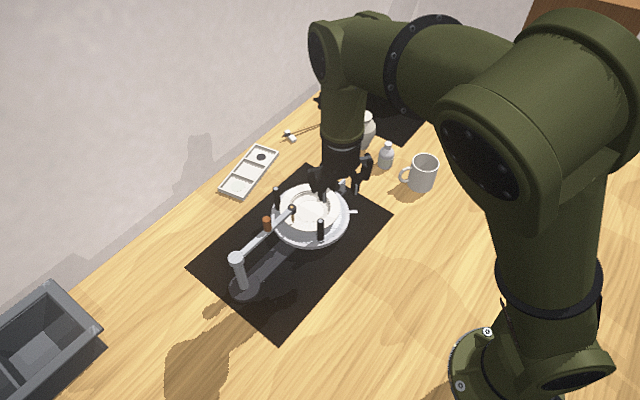

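```bash
cat > c.py <<'E'
from h import *
import sys
np.set_printoptions(precision=4,suppress=True)
# c.py start_wheel end_wheel post
p=np.array([.6018,-.0794,-.017,0,0]); th0,th1=map(float,sys.argv[1:3]); k=int(sys.argv[3])
c=p[:2]; base=p[2]+np.radians(195+120*k); off=np.pi
a0,a1=base+th0,base+th1
n=np.round((a0-np.radians(160))/(2*np.pi))*2*np.pi; a0-=n; a1-=n
P=lambda a,z:[c[0]+.092*np.cos(a),c[1]+.092*np.sin(a),z]
arm.set_gripper(.65)
if arm.read_ee_pos()[2]<.2: e=arm.read_ee_pos(); arm.move_linear([e[0],e[1],.205],velocity=.2)
arm.movep(P(a0,.205),quat(a0+off)); print("q7",arm.read_joint_positions()[6])
hit=arm.move_linear(P(a0,.101),velocity=.12,until_force=12); print("hit",hit)
if hit: sys.exit()
arm.set_gripper(0); w=arm.read_grip_width(); print("w",w,arm.read_contact_force(),arm.read_time_s())
if not .12<w<.32: sys.exit()
arm.set_gripper(w+.025)
print("pk",arc(c,.092,a0,a1,.101,off,.075),arm.read_contact_force())
arm.set_gripper(0); print(arm.read_contact_force(),arm.read_joint_positions()[6],arm.read_time_s())
p2=measure([*p[:3],th1,0],"s%d"%k,fix=3); print(p2,arm.read_time_s())
E
python3 c.py -.878 1.509 0
```

```text
q7 -1.5996132153352476
hit False
w 0.18882387381808322 [-1.0812  0.3582  5.7397] 18.1667
pk 2.0387991994583805 [ 1.3403  1.1455 -1.0238]
[0.8063 1.1032 0.9395] 0.5529446046762235 22.7333
t.stand:0.4,0.4 t.wheel_axis:0.9,4.7 t.tab:-0.4,-3.4 t.pivot:-0.8,1.5 t.knob:0.3,0.7 t.post2:-3.4,0.6 t.post1:-0.2,2.1 s.stand:0.4,-2.1 s.tab:1.7,0.5 s.pointer:0.7,-0.1 s.pivot:2.0,-2.1 s.knob:-0.5,-1.2 s.pencil_tip:-0.2,0.6 s.post2:-0.1,5.9 s.post1:-1.5,-0.5 s.post0:-0.4,-1.6
[ 0.6018 -0.0794 -0.017   1.4955 -0.0286] 23.6333
```

```bash
python3 c.py 1.509 3.896 2 && echo --- && python3 c.py 3.896 6.2832 1
```

```text
q7 -1.4276978449272968
hit False
w 0.1920820603499233 [-0.7257  1.1564  5.2007] 27.9167
pk 2.6782574675731126 [ 1.1363 -0.1728 -1.0732]
[-1.6401  1.8335  1.0169] 0.6737659901473582 32.4833
t.stand:-0.8,-1.2 t.wheel_axis:0.9,1.0 t.pivot:-0.9,0.6 t.knob:-0.9,-0.7 t.pencil_tip:-160.9,12.2 t.post0:-3.1,-2.0 t.post1:2.6,3.1 s.stand:-0.3,0.4 s.wheel_axis:-3.0,0.4 s.pointer:3.5,0.5 s.pivot:3.8,-2.3 s.knob:-0.3,-2.9 s.pencil_tip:-1.1,0.8 s.post1:-0.2,2.1 s.post0:-1.3,-2.8 s.post2:-1.9,4.1
[ 0.6018 -0.0794 -0.017   3.8923 -0.031 ] 33.3833
---
q7 -1.242982279175419
hit False
w 0.19244241874869977 [-1.5112  0.0564  5.206 ] 37.6417
pk 2.3573638601141345 [ 0.3684  1.7911 -1.2523]
[-1.2421  0.9759  1.5993] 0.7959521189515666 42.2083
t.stand:0.8,-1.1 t.wheel_axis:-0.9,0.2 t.pivot:0.3,-0.9 t.knob:1.2,-0.9 t.pencil_tip:-149.7,-28.3 t.post2:-2.1,-3.7 t.post0:0.4,-0.2 t.post1:4.1,0.4 s.stand:-0.7,1.0 s.wheel_axis:0.0,-0.7 s.tab:0.7,3.1 s.pointer:1.9,1.1 s.pivot:2.8,-0.1 s.knob:0.3,0.7 s.pencil_tip:2.5,2.6 s.post1:-1.7,1.5 s.post0:0.2,-2.9 s.post2:0.3,2.3
[ 0.6018 -0.0794 -0.017   6.2267 -0.0269] 43.1083
```

```bash
python3 - <<'E'
from h import *
np.set_printoptions(precision=4,suppress=True)
arm.set_gripper(.65); e=arm.read_ee_pos(); arm.move_linear([e[0],e[1],.21],velocity=.2)
p=np.array([.6018,-.0794,-.017,6.283,0]); k=model(p)["knob"]
arm.movep([k[0]-.1,k[1]+.02,.26],quat(3*np.pi/2+p[2])); print(arm.read_joint_positions()[6])
for t in "ab":
    q=measure(p,"f"+t); print(q)
    print("axis-free wheel",measure(p,None,("tab","post0"),3)[3])
ims=[]
for c in("top","side"):
    f=arm.grab_frame(c); cv2.imwrite(f"pics/{c}g.png",f["img"])
    for n,z in(("tab",.05),("pointer",.056),("wheel_axis",.05)): print(c,n,[(round(r["confidence"],2),atz(f,r["centre"],z)) for r in arm.place_of(c,n)[:1]])
    u=proj(f,model(p)["tab"]).astype(int); print(u,proj(f,model(p)["pointer"]))
    ims.append(cv2.resize(f["img"][max(0,u[1]-45):u[1]+45,max(0,u[0]-60):u[0]+20],(400,450),interpolation=cv2.INTER_CUBIC))
cv2.imwrite("pics/crop.png",np.hstack(ims)); print(arm.read_time_s())
E
```

```text
2.495492686344063
t.stand:-1.4,3.7 t.wheel_axis:-0.7,-0.2 t.tab:0.5,-4.7 t.pointer:-1.9,-0.6 t.pivot:-1.6,0.8 t.knob:-1.8,-2.0 t.pencil_tip:42.4,5.6 t.post1:3.1,1.5 t.post0:-0.3,-0.8 t.post2:-2.1,-1.8 s.stand:1.0,-1.7 s.wheel_axis:-1.0,-1.0 s.tab:0.9,-0.7 s.pointer:1.5,0.5 s.pivot:1.4,-1.3 s.knob:-2.8,0.0 s.post0:0.2,-0.3 s.post2:2.2,0.4
[ 0.6017 -0.0788 -0.0103  6.2314 -0.0652]
t.tab:0.0,-3.3 t.post0:1.4,0.5 t.post2:-2.4,-2.4 t.post1:5.4,-0.0 s.tab:1.9,-0.7 s.post0:0.8,-1.2 s.post2:-1.8,-3.0
axis-free wheel 6.248732119560243
t.stand:-0.7,2.0 t.wheel_axis:-0.9,2.8 t.tab:3.1,-4.5 t.pointer:0.5,-1.1 t.pivot:-0.8,-2.7 t.knob:-0.8,2.5 t.pencil_tip:-148.5,-24.7 t.post2:-2.8,-0.1 t.post1:0.7,0.9 t.post0:1.0,-0.6 s.stand:0.2,0.4 s.wheel_axis:-0.1,-2.7 s.tab:1.5,1.0 s.pointer:2.6,-0.2 s.pivot:2.2,-4.1 s.knob:0.4,0.7 s.pencil_tip:0.1,-0.2 s.post2:-0.9,0.1 s.post0:-1.2,-0.5
[ 0.6031 -0.0783 -0.0327  6.2753  0.0264]
t.tab:-1.5,-1.2 t.post1:1.7,-0.8 t.post0:-0.5,-1.9 s.tab:0.4,1.1 s.post2:-2.7,-0.4 s.post0:1.0,-4.8
axis-free wheel 6.248354627609254
top tab [(0.84, array([ 0.5863, -0.2066]))]
top pointer [(0.74, array([ 0.6092, -0.2094]))]
top wheel_axis [(0.56, array([ 0.6005, -0.0808]))]
[376 190] [377.6797 190.303 ]
side tab [(0.76, array([ 0.5975, -0.2041]))]
side pointer [(0.97, array([ 0.6048, -0.2156]))]
side wheel_axis [(0.78, array([ 0.5937, -0.0769]))]
[337 184] [338.4278 182.4628]
48.5417
```

View pics/crop.png

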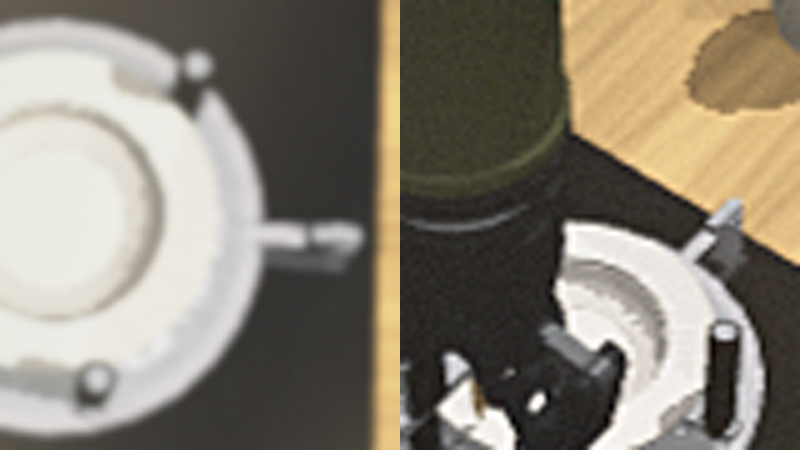

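```bash
python3 - <<'E'
from h import *
np.set_printoptions(precision=4,suppress=True)
f=arm.grab_frame("top"); im=np.mean([cv2.imread(f"pics/top{t}.png").astype(float) for t in("fa","fb","g")]+[f["img"]],axis=0)
g=im.mean(2)
for x in range(364,386):
    col=g[180:203,x]; w=np.clip(col-110,0,None)
    if w.sum()>30:
        y=(w*np.arange(180,203)).sum()/w.sum(); print(x,round(y,2),round(col.max()),atz(f,[y/H,x/W],.05),atz(f,[(y+.5)/H,(x+.5)/W],.056))
S=10; x0,y0=345,165
c=cv2.resize(im[y0:y0+50,x0:x0+50].astype(np.uint8),None,fx=S,fy=S,interpolation=cv2.INTER_CUBIC)
for d,colr in((-.05,(0,0,255)),(0,(0,255,0)),(.05,(255,0,0))):
    p=[.6018,-.0794,-.017,d,0]; u=proj(f,model(p)["tab"]); cv2.circle(c,tuple(((u-[x0,y0])*S).astype(int)),3,colr,-1)
u=proj(f,model([.6018,-.0794,-.017,0,0])["pointer"]); cv2.circle(c,tuple(((u-[x0,y0])*S).astype(int)),3,(0,255,255),-1)
cv2.imwrite("pics/z.png",c)
E
```

```text
364 191.14 219 [ 0.5978 -0.1785] [ 0.5954 -0.1791]
365 191.06 218 [ 0.5981 -0.1811] [ 0.5957 -0.1817]
366 190.84 218 [ 0.5987 -0.1837] [ 0.5963 -0.1843]
367 190.43 216 [ 0.5998 -0.1864] [ 0.5974 -0.1869]
368 191.01 216 [ 0.5983 -0.189 ] [ 0.5959 -0.1895]
369 191.43 216 [ 0.5973 -0.1916] [ 0.5949 -0.1921]
370 191.44 216 [ 0.5973 -0.1942] [ 0.5949 -0.1947]
371 191.44 216 [ 0.5973 -0.1968] [ 0.5949 -0.1973]
372 191.47 215 [ 0.5973 -0.1994] [ 0.5949 -0.1999]
373 191.61 215 [ 0.597 -0.202] [ 0.5946 -0.2025]
374 191.82 218 [ 0.5965 -0.2047] [ 0.5941 -0.2051]
375 191.9 215 [ 0.5963 -0.2073] [ 0.5939 -0.2077]
376 191.9 189 [ 0.5963 -0.2099] [ 0.594  -0.2103]
377 191.78 144 [ 0.5967 -0.2125] [ 0.5943 -0.2129]
378 191.28 148 [ 0.598  -0.2151] [ 0.5956 -0.2155]
379 191.36 182 [ 0.5979 -0.2178] [ 0.5955 -0.2181]
380 191.4 194 [ 0.5978 -0.2204] [ 0.5954 -0.2207]
381 191.4 195 [ 0.5979 -0.223 ] [ 0.5955 -0.2233]
382 191.37 198 [ 0.598  -0.2256] [ 0.5956 -0.2259]
383 191.52 202 [ 0.5976 -0.2282] [ 0.5952 -0.2285]
384 191.77 201 [ 0.597  -0.2308] [ 0.5946 -0.2311]
385 191.95 197 [ 0.5966 -0.2335] [ 0.5942 -0.2337]
```

View pics/z.png

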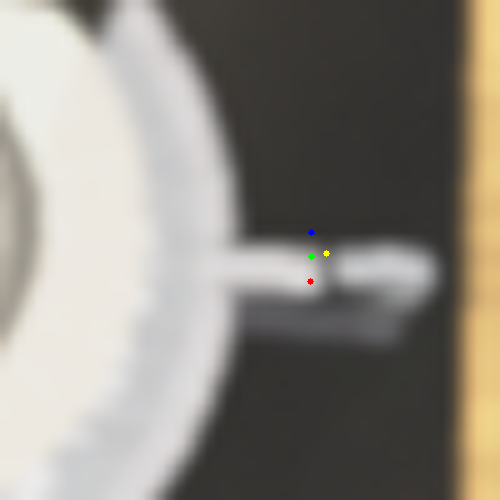

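The top crop shows the tab centreline at row 191.4–191.9 and the pointer finger at 191.3–191.4. Allowing for height parallax they line up to about 0.4 mm, so the wheel is done. Next I swing the arm back out.

```bash
cat > d.py <<'E'
from h import *
p=np.load("p.npy"); m=model([*p[:4],0]); k,pv=m["knob"],m["pivot"]
b=3*np.pi/2+p[2]
arm.movep([k[0],k[1],.26],quat(b)); arm.set_gripper(.75)
print(arm.move_linear([k[0],k[1],.159],velocity=.12,until_force=15))
arm.set_gripper(0); w=arm.read_grip_width(); print("w",w,arm.read_contact_force(),arm.read_time_s())
if .15<w<.35:
    arm.set_gripper(w+.03)
    print("pk",arc(pv,.105,b,b-1.4,.159,0,.1),arm.read_time_s())
    arm.set_gripper(.75); e=arm.read_ee_pos(); arm.move_linear([e[0],e[1],.27],velocity=.2)
    q=measure([.6018,-.0794,-.017,6.283,1.4],"h",fix=3); print(q,arm.read_time_s())
E
python3 d.py
```

```text
False
w 0.21756846704785346 [-0.15589115 -0.95536579  5.57620457] 50.8
pk 2.1108189329732094 53.225
t.stand:-1.9,-1.6 t.wheel_axis:2.2,3.0 t.tab:1.6,-4.5 t.pointer:0.8,1.0 t.pivot:-2.5,2.6 t.knob:-0.5,3.3 t.pencil_tip:-1.8,3.1 t.post0:-0.1,-0.2 t.post2:1.1,0.3 s.stand:0.9,0.8 s.wheel_axis:-2.9,-2.3 s.tab:-0.6,-0.3 s.pointer:1.9,0.6 s.pivot:1.7,-4.8 s.knob:-1.2,-1.5 s.pencil_tip:4.4,-1.3 s.post0:-0.6,0.1 s.post2:-1.8,-1.4 s.post1:1.6,3.4
[ 0.6018     -0.0794     -0.017       6.23081168  1.38435823] 55.3167
```

View pics/toph.png

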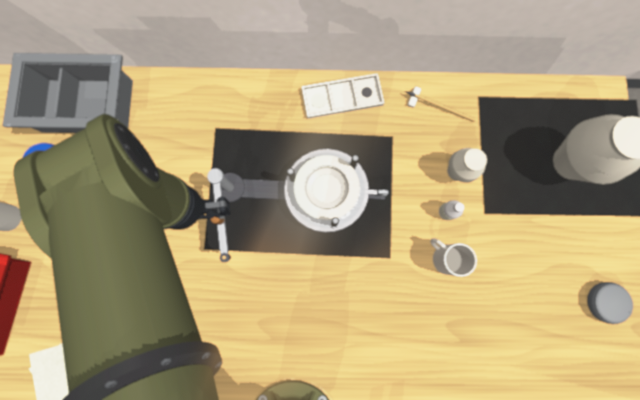

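```bash
python3 -c "
from plant import arm
print(arm.close_job())"
```

```text
the job is handed in; nothing more can be done
None
```

I handed the job in at about 55 s: the pencil stood over the rim while the wheel made its full turn, the tab stopped within about 0.5 mm of the pointer by my direct camera measurement (the network-based fit put it up to 0.05 rad short), the arm is parked out at about 1.4 rad, and the mug, vase and bottle were not touched.

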